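# Clamp a strut channel in its jig and hold the coating gauge on the ringed spot

## Robot

A 6-joint arm with a two-finger parallel gripper is mounted at the origin on the work surface. World frame = base frame: x ahead of the robot, y to its left, z up, the work surface at z = 0. Lengths are in m, angles in rad, forces in N, time in s.
With the tool pointing down it reaches from about 0.375 to 0.925 m from the base axis. Payload 5.7 kg.
Tool frame: the origin (TCP) lies midway between the tips of the shut fingers; the grasp point (between the pads) lies manip.hold_point_z behind it (manip.hold_point_z is the distance from the TCP to the grasp point, in m); z points along the fingers, y is the line along which they close (so a half turn about z gives the same grasp; the last joint's range is limited). The gripper opens to 88 mm and grips with 3 to 60 N. Pads are 20 mm wide; open, the fingers measure 115 mm over their backs; the gripper's body (75 mm by 178 mm) begins 61 mm behind the grasp point.
Start: joints at [1.158, 0.359, 1.51, -0, 1.272, -0.115], TCP at [0.176, 0.574, 0.223] pointing down, gripper open.
Joint ranges: [-2.97, 2.97], [-1.01, 2.36], [0.21, 2.38], [-0.96, 4.11], [0.2, 2.71], [-2.98, 2.98]. Speed limits (rad/s): [2.39, 2.39, 3.14, 3.14, 3.14, 3.14].

## Interface

Orientations are given as [roll, pitch, yaw] about the fixed x, y, z axes, in that order (R = Rz(yaw) Ry(pitch) Rx(roll)).
In Python, from station import manip, eyes, order gives the robot as it stands.
- The arm moves only by the tool play_rows, never from a script. Its argument "increments" is a list of rows, each an object with "rotation": the turn, a rotation vector about the tool's x, y, z in units of 6 degrees (1.0 is 6 degrees), a list of three; "linear": the shift along the tool's x, y, z in units of 30 mm (1.0 is 30 mm), a list of three; "gripper": the closure, from 0 (fully open) to 1 (shut). A call has 1 to 8 rows; each row is the pose to reach, as a shift and turn from the pose commanded when the call began, along the tool's axes at that moment; what a row does not reach only later rows make up. A row lasts 1/10 s, in which the tool goes at most 50 mm and 8.59 degrees, less where a joint would pass 70% of its speed; a pose out of reach is approached as far as the arm can. A call with a gripper value outside its range is refused whole. The fingers move at their own pace and stop on an object; "squeeze" is the grip in N (left out, the last holds). Time passes only in rows, so rows that repeat a pose let the fingers close. It gives the time, the measured TCP pose, the force, the opening and the grip force at its end, in the units of the state.
- manip.get_state(): the state, without advancing time (a new reading comes with each control period).
- eyes.read_camera(name): name is "scene" or "top" or "wrist"; returns (picture, depth): 400x640x3 uint8, blue, green, red; 400x640 float32, m along the optical axis (not along the pixel's ray), 0 where there is no reading.
- eyes.camera_info(name): a dict with "K" (3x3 intrinsics, pixels), "xyz" and "orientation" of the camera in the world. Camera axes: x right, y down, z forward; pixel columns grow to the right and rows downward; lengths in m; the calibration is good to about 2 mm. The wrist camera is an equidistant fisheye: a pixel r from the principal point sees the ray r / f radians off the axis. A picture is of the moment at which its call begins: read the wrist's pose just before it. camera_info takes no time and is no camera call; for the wrist camera it gives the pose at the moment of the call.
- order.job_done(): hands the job in; it is judged then, once.
The state is a dict: "time_s": time; "joint_pos": joint angles; "joint_vel": joint speeds; "joint_efforts": joint torques, N m; "ee_pos": TCP position; "orientation": TCP orientation; "wrist_force": force on the tool from outside, world axes, zero at the start; "wrist_torque": the same for the moment, N m; "width": opening from 0.0 (shut) to 1.0 (fully open); "grip_force": force on a finger pad.
Only numpy, scipy, OpenCV 4.12 (cv2) and the standard library are available. Lean on these libraries where they do the work, as an engineer would, in place of code of your own. Each camera call takes 0.05 s, during which the arm holds its last target. There are 200 camera calls.

## Task

Slide the stop of the holding jig up against the length of strut channel until the channel sits tight against the jig's end fence, and tighten the stop's wing knob clockwise so that it stays there. Then lift the coating-thickness gauge out of its dock and hold it upright with its probe inside the ring drawn on top of the channel, pressing lightly so that the spring probe is pushed in part of the way but not to its end. Finish while still holding the gauge there for its reading, and leave the other things on the table where they are.

Things in the scene. Friction and masses are not known exactly. Their poses are not given: they have to be found in the camera images.
- jig: Fixed holding jig: plywood board 140 x 330 mm, 15 mm thick, T-track flush along its middle. Origin: centre of its underside; y along the track to the end fence, z up. End fence: bar across the board, 35 mm high on it, inner face at y = +140 mm. Side fence: 25 mm high on it, face at x = +23.5 mm, from y = -15 to +135 mm, beside the channel.
- strut: Loose galvanised strut channel 41 x 41 x 150 mm, about 0.4 kg, lying open side down on the board, length (its y) along the track; three slots 28 x 14 mm in its top. Origin: centre of its underside; top at z = 41 mm. Starts 4 to 16 mm short of the end fence; on the fence its origin is at y = +65 mm in the jig's frame. Slides on the board with up to 5 N.
- spot (a point): Centre of the black marker ring (16 mm inside, 19 mm outside) on the flat top of the channel, between two slots; z points up out of the surface. It is 25 mm from the channel's middle towards the end fence.
- stop (a joint): Position of the sliding stop in m: grows towards the end fence (jig's +y), range 0 to 0.10; about 0.080 with the channel home between stop and fence. Loose, it slides with about 2 N, pushed by its block or by its knob held in the gripper. Aluminium block, 44 mm across the track, 50 mm along it, 45 mm high on the board.
- stop_face (a point): Centre of the stop's face that meets the channel (24 mm below the top of the stop's block, 26 mm from the block's middle along the track); y points along the track towards the channel.
- knob (a joint): Angle in rad of the wing knob on the stop, grows clockwise seen from above: loose around 0 (starts within 0.2), bites at about 0.6, tight from 1.0 on, end of thread at 1.4; it stays where it is left. Turning takes 0.2 to 0.35 N m; tight, the stop no longer slides by hand.
- knob_grip (a point): Grip point of the black wing knob: on its turning axis, 84 mm above the table, 26 mm behind the stop's face. x points along the wing, a bar 56 mm long, 13 mm thick (its y); from this point its sides reach 10 mm up and 9 mm down, the stop's block begins 24 mm below. With the knob at 0 the wing stands across the track; it turns with the knob.
- dock: Grey plastic dock block 80 x 75 mm, 50 mm high, on a rubber foot 94 x 88 mm, fixed to the table. Origin at the centre of its underside. A round socket 24 mm wide and 45 mm deep in its top takes the gauge's barrel.
- gauge: Coating-thickness gauge, loose, 0.13 kg, upright in the dock. Origin: tip of its probe when out; z up through the gauge; display on its -x face. Housing 26 mm thick (x), 40 mm wide (y), z = 36 to 102 mm; barrel 18 mm wide, z = 12 to 36 mm; spring probe, a round-ended pin 6 mm wide, z = 0 to 12 mm. In the dock its origin is 14 mm above the table.
- probe_tip (a point): The end of the gauge's spring probe (moves with the probe); z up along the gauge.
- probe (a joint): How far the spring probe is pushed into the gauge in m: 0 out, 0.006 fully in (bottomed). The spring starts at about 0.6 N and adds 0.7 N per mm, so about 2.7 N at half way.
- tape_roll: Bystander: roll of tape lying flat, 104 mm wide, 48 mm high; origin at the centre of its underside.
- tub: Bystander: white plastic tub with a lid, 86 mm wide, 100 mm high; origin at the centre of its underside.
- bolt_tray: Bystander: red plastic tray of bolts, 110 x 160 mm, 50 mm high; origin at the centre of its underside.
- carton: Bystander: cardboard carton, 90 x 130 mm, 70 mm high; origin at the centre of its underside.
Mind the look-alikes: they are no part of the job. What is shaped like the strut but green is not meant. What is shaped like the gauge but red is not meant.

How it is judged:
By the outcome, as a careful person would: the job done as asked, in the order asked, and still so for the second after the job is handed in, while the arm keeps its last pose, push and grip.
It also fails if it takes over 59 s, if anything falls off the work surface, if the arm or the gripper's body presses on something with over 40 N, if the wrist force passes 120 N, or if a joint passes its speed limit or range.

## Working session

There is one attempt and no reset: what is moved stays moved. The work goes in short steps, Python scripts to look and compute and a tool call to move; the robot and the scene stay as the last step left them, time stands still between calls to the robot, and variables do not carry over. Pictures are saved under pics/ and viewed, at most 10 in all, crops included, and the job is handed in when it is done.

Besides the shell and the picture viewer there is one more tool, called after ">>>" by a JSON object that holds its "method" and its "body", one argument or row to a line. play_rows: Moves the arm, as the interface text tells. Its arguments: {"type":"object","properties":{"increments":{"type":"array","items":{"type":"object","properties":{"rotation":{"type":"array","items":{"type":"number"}},"linear":{"type":"array","items":{"type":"number"}},"gripper":{"type":"number"}}}},"squeeze":{"type":"number"}},"required":["increments"]}

```bash
ls; mkdir -p pics; python3 - <<'E'
from station import manip, eyes, order
import cv2,numpy as np
s=manip.get_state();print(s, manip.hold_point_z)
for n in("scene","top"):
    im,d=eyes.read_camera(n);cv2.imwrite(f"pics/{n}0.png",im);np.savez(f"{n}0.npz",im=im,d=d)
    print(n,eyes.camera_info(n))
print(eyes.camera_info("wrist"))
E
```

```text
pics
{'time_s': 0.0, 'joint_pos': array([ 1.15788818e+00,  3.59488843e-01,  1.51142078e+00,  5.24142125e-06,
        1.27248329e+00, -1.15083876e-01]), 'joint_vel': array([ 8.91359139e-04,  5.15318114e-05,  3.86817271e-04, -1.32000676e-03,
       -1.67275089e-03, -3.63995531e-04]), 'joint_efforts': array([ 3.87916793e-03, -5.15369833e+01, -2.70730734e+01,  6.81748870e-02,
        3.50031245e-02, -1.23849127e-04]), 'ee_pos': array([0.17578599, 0.57296015, 0.22182364]), 'orientation': array([-3.13980488e+00, -2.11697733e-04,  2.84376665e+00]), 'wrist_force': array([ 0.11320903,  0.71214313, -0.48344986]), 'wrist_torque': array([-0.03002768,  0.02185119, -0.02370714]), 'grip_force': 0.0, 'width': 1.0049751464663628} 0.0187
scene {'K': array([[496.77027615,   0.        , 312.69888465],
       [  0.        , 496.77027615, 197.50288267],
       [  0.        ,   0.        ,   1.        ]]), 'xyz': array([ 1.15534753, -0.99546275,  0.98143453]), 'orientation': array([-2.22445862,  0.01415243,  0.57128107])}
top {'K': array([[455.79232233,   0.        , 319.94916759],
       [  0.        , 455.79232233, 204.34095364],
       [  0.        ,   0.        ,   1.        ]]), 'xyz': array([0.37600399, 0.01498593, 1.60785931]), 'orientation': array([-3.03464626, -0.0240857 , -1.55634556])}
{'K': array([[309.70691629,   0.        , 315.41724384],
       [  0.        , 309.70691629, 200.58492748],
       [  0.        ,   0.        ,   1.        ]]), 'xyz': array([0.10813754, 0.59511893, 0.38469494]), 'orientation': array([2.87362230e+00, 2.23831254e-03, 1.27357281e+00])}
```

View pics/top0.png

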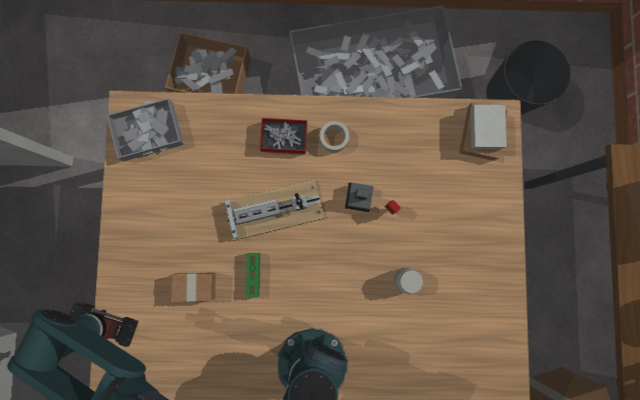

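View pics/scene0.png

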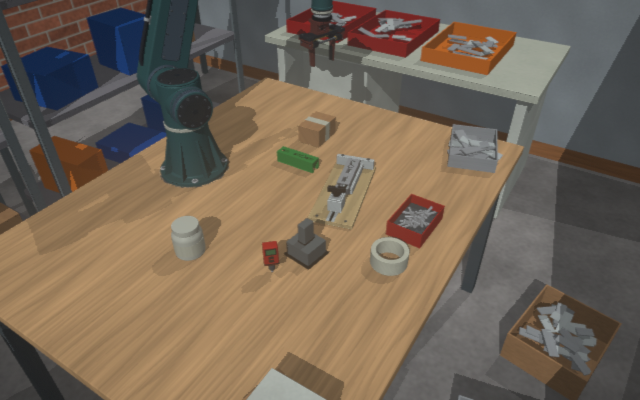

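Top view: jig at about (272,210), with the end fence at left (231,218), the stop knob at (298,201) and the channel between them. Dock with gauge at (360,196), red look-alike at (393,207), green look-alike at (253,275). Next I'll zoom in on the jig and dock.

```bash
cat > h.py <<'E'
from station import manip, eyes, order
import cv2,numpy as np
from scipy.spatial.transform import Rotation as R
def rays(info,uv,fish=False):
    K=info["K"];uv=np.atleast_2d(np.array(uv,float))
    x=(uv[:,0]-K[0,2])/K[0,0];y=(uv[:,1]-K[1,2])/K[1,1]
    if fish:
        r=np.hypot(x,y)+1e-12
        d=np.c_[x/r*np.sin(r),y/r*np.sin(r),np.cos(r)]
    else: d=np.c_[x,y,np.ones_like(x)]
    return d@R.from_euler('xyz',info["orientation"]).as_matrix().T
def plane(info,uv,z,fish=False):
    d=rays(info,uv,fish);o=np.array(info["xyz"])
    return o+d*((z-o[2])/d[:,2])[:,None]
def cloud(info,depth):
    v,u=np.mgrid[:400,:640]
    d=rays(info,np.c_[u.ravel(),v.ravel()])
    return (np.array(info["xyz"])+d*depth.ravel()[:,None]).reshape(400,640,3)
E
python3 - <<'E'
from h import *
a=np.load("top0.npz");i=eyes.camera_info("top")
P=cloud(i,a["d"])
for n,(u,v) in dict(fence=(231,218),knob=(298,201),strut=(262,212),gauge=(361,195),dockc=(352,206),brd=(318,212),brd2=(245,233),table=(300,240),red=(393,207)).items(): print(n,P[v,u].round(4))
im=a["im"]
cv2.imwrite("pics/c1.png",cv2.resize(im[170:250,215:415],None,fx=4,fy=4,interpolation=cv2.INTER_CUBIC))
# gauge extents: points above z .06 in dock area
sub=P[180:215,340:378].reshape(-1,3)
g=sub[sub[:,2]>.09];print("gauge top",len(g),g.min(0),g.max(0),np.median(g,0),cv2.minAreaRect(g[:,:2].astype(np.float32)*1000))
E
```

```text
fence [0.4919 0.2829 0.049 ]
knob [0.5491 0.0544 0.0936]
strut [0.5136 0.1773 0.0551]
gauge [ 0.5708 -0.1546  0.1105]
dockc [ 0.5418 -0.1322  0.0322]
brd [ 0.5208 -0.0145  0.0114]
brd2 [0.4427 0.2377 0.0202]
table [ 0.4219  0.0471 -0.    ]
red [ 0.5336 -0.263   0.1006]
gauge top 112 [ 0.37600399 -0.17758774  0.09015888] [0.59073478 0.01498593 1.60785931] [ 0.57517966 -0.15457271  0.11415833] ((490.88690185546875, -70.6053695678711), (42.33940124511719, 283.3782958984375), 44.815086364746094)
```

View pics/c1.png

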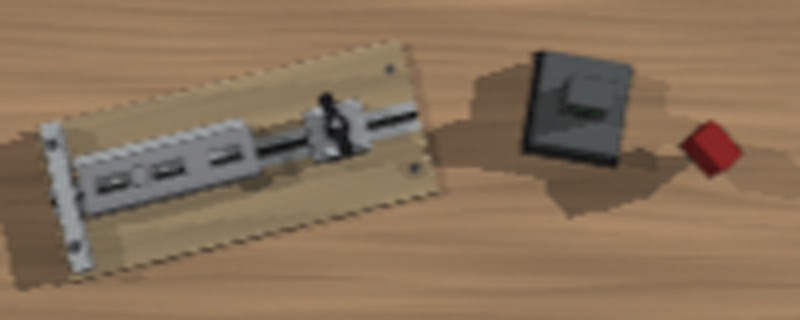

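The crop shows the end fence at left, the channel with three slots just right of it, then the stop with its black wing knob. The dock with the gauge stands near crop (590,95). I'll move above the jig and look with the wrist camera.

```bash
cat >> h.py <<'E'
def move(xyz,yaw,frm=None):
    """units (linear, rotation) from the present pose to TCP xyz, tool down at yaw"""
    s=manip.get_state();p,o=(s["ee_pos"],s["orientation"]) if frm is None else frm
    r0=R.from_euler('xyz',o);r1=R.from_euler('xyz',[np.pi,0,yaw])
    l=r0.inv().apply(np.array(xyz)-p);w=(r0.inv()*r1).as_rotvec()
    print("lin",(l/.03).round(3),"rot",(np.degrees(w)/6).round(3),"rows>=",np.ceil(max(np.linalg.norm(l)/.05,np.degrees(np.linalg.norm(w))/8.59)))
E
python3 - <<'E'
from h import *
move([.5,.08,.25],3.386)
# board corners from colour, top view
a=np.load("top0.npz");i=eyes.camera_info("top");P=cloud(i,a["d"])
Z=P[...,2];m=np.zeros((400,640),np.uint8);m[175:245,215:330]=((Z>.008)&(Z<.13))[175:245,215:330]
c=P[...,:2][m>0].astype(np.float32)*1000
c=max(cv2.findContours(m,0,2)[0],key=cv2.contourArea)[:,0]
q=plane(i,c,.015)[:,:2].astype(np.float32)*1000
print(cv2.minAreaRect(q))
E
```

```text
lin [-15.152 -12.542  -0.918] rot [-0.015 -0.006 -5.177] rows>= 12.0
((528.0616455078125, 143.86585998535156), (146.63296508789062, 336.17303466796875), 15.399389266967773)
```

>>> {"method": "play_rows", "body": {
  "increments": [
    {"linear":[-7.6,-6.3,-0.5],"rotation":[0,0,-2.7],"gripper":0},
    {"linear":[-15.15,-12.5,-0.9],"rotation":[0,0,-5.4],"gripper":0.3},
    {"linear":[-15.15,-12.5,-0.9],"rotation":[0,0,-5.4],"gripper":0.3},
    {"linear":[-15.15,-12.5,-0.9],"rotation":[0,0,-5.4],"gripper":0.3},
    {"linear":[-15.15,-12.5,-0.9],"rotation":[0,0,-5.4],"gripper":0.3},
    {"linear":[-15.15,-12.5,-0.9],"rotation":[0,0,-5.4],"gripper":0.3},
    {"linear":[-15.15,-12.5,-0.9],"rotation":[0,0,-5.4],"gripper":0.3},
    {"linear":[-15.15,-12.5,-0.9],"rotation":[0,0,-5.4],"gripper":0.3}
  ]
}}

```text
time_s: 0.9
ee_pos: [0.3915, 0.246, 0.2406]
orientation: [-3.142, -0.0, -2.874]
wrist_force: [1.1, -0.5, 0.8]
width: 0.697
grip_force: 0.0
```

```bash
python3 -c "
from h import *
move([.5,.09,.25],3.41)"
```

```text
lin [-2.109 -5.973 -0.312] rot [-0.001 -0.002 -0.004] rows>= 4.0
```

>>> {"method": "play_rows", "body": {
  "increments": [
    {"linear":[-2.1,-6,-0.3],"rotation":[0,0,0],"gripper":0.3},
    {"linear":[-2.1,-6,-0.3],"rotation":[0,0,0],"gripper":0.3},
    {"linear":[-2.1,-6,-0.3],"rotation":[0,0,0],"gripper":0.3},
    {"linear":[-2.1,-6,-0.3],"rotation":[0,0,0],"gripper":0.3},
    {"linear":[-2.1,-6,-0.3],"rotation":[0,0,0],"gripper":0.3},
    {"linear":[-2.1,-6,-0.3],"rotation":[0,0,0],"gripper":0.3},
    {"linear":[-2.1,-6,-0.3],"rotation":[0,0,0],"gripper":0.3}
  ]
}}

```text
time_s: 1.6
ee_pos: [0.4983, 0.0918, 0.2492]
orientation: [3.141, -0.001, -2.873]
wrist_force: [-0.1, 0.4, 0.2]
width: 0.699
grip_force: 0.0
```

```bash
python3 - <<'E'
from h import *
i=eyes.camera_info("wrist");im,d=eyes.read_camera("wrist")
s=manip.get_state();print(s["ee_pos"],s["orientation"],i["xyz"],(d>0).mean())
np.savez("w1.npz",im=im,d=d,xyz=i["xyz"],orientation=i["orientation"],K=i["K"]);cv2.imwrite("pics/w1.png",im)
E
```

```text
[0.49825891 0.09204495 0.24931707] [ 3.14096148e+00 -1.22095825e-03 -2.87263874e+00] [0.430185   0.07328476 0.4120936 ] 0.9802890625
```

View pics/w1.png

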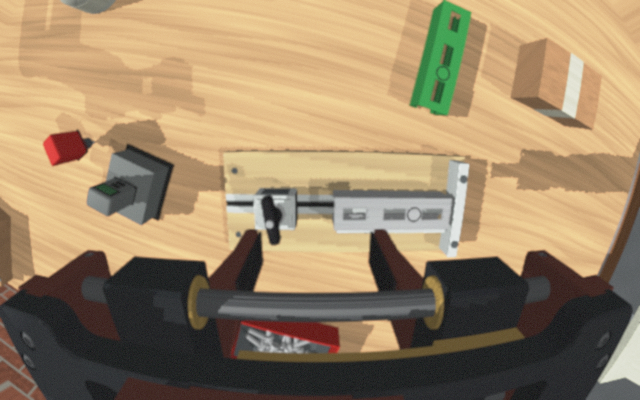

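The wrist view shows the wing knob at about (271,217), the ring at (414,214), the end fence at (458,208), and the gauge in its dock at (112,195), with its display facing the robot. Now I'll measure these.

```bash
python3 - <<'E'
from h import *
a=np.load("w1.npz");i={k:a[k] for k in("xyz","orientation","K")};im=a["im"]
def f(uv,z):return plane(i,uv,z,True)[:,:2]
g=cv2.cvtColor(im,cv2.COLOR_BGR2GRAY)
# knob
m=np.zeros_like(g);m[188:246,255:287]=(g[188:246,255:287]<62)*255
c=max(cv2.findContours(m,0,2)[0],key=cv2.contourArea)[:,0]
q=f(c,.094)*1000;print("knob",cv2.minAreaRect(q.astype(np.float32)),len(c))
# board corners: depth-based mask via plane z ; edges approx by colour from pixels
print("px->board z.015",f([[224,151],[463,156],[225,246],[453,254]],.015).round(4))
print("fence top inner edge near/far z.050",f([[452,161],[443,253]],.050).round(4))
print("strut top corners z.056",f([[335,193],[449,193],[336,231],[450,231]],.056).round(4))
print("ring",f([[414,214]],.056).round(4))
# ring fit
roi=g[200:228,400:430];mm=(roi<100).astype(np.uint8)*255
cc=max(cv2.findContours(mm,0,1)[0],key=len)[:,0]+[400,200];q=f(cc,.056)*1000
print("ring fit",cv2.minEnclosingCircle(q.astype(np.float32)),cv2.minEnclosingCircle(cc.astype(np.float32)),len(cc))
cv2.imwrite("pics/c2.png",np.hstack([cv2.resize(im[140:260,220:340],(480,480),interpolation=2)[:, :400],cv2.resize(im[175:255,395:475],(400,480),interpolation=2)]))
E
```

```text
knob ((546.7368774414062, 58.09877395629883), (54.64965057373047, 18.460420608520508), 24.684202194213867) 65
px->board z.015 [[ 0.5012 -0.0325]
 [ 0.4181  0.2829]
 [ 0.6344 -0.0054]
 [ 0.5602  0.3255]]
fence top inner edge near/far z.050 [[0.43   0.2514]
 [0.5507 0.2872]]
strut top corners z.056 [[0.5087 0.1189]
 [0.4695 0.259 ]
 [0.5545 0.1337]
 [0.5168 0.2807]]
ring [[0.5079 0.2224]]Traceback (most recent call last):
  File "<stdin>", line 16, in <module>
ValueError: max() iterable argument is empty
```

```bash
python3 - <<'E'
from h import *
a=np.load("w1.npz");i={k:a[k] for k in("xyz","orientation","K")};im=a["im"];d=a["d"]
v,u=np.mgrid[:400,:640]
K=i["K"];r=np.hypot(u-K[0,2],v-K[1,2])/K[0,0]
D=rays(i,np.c_[u.ravel(),v.ravel()],True)*(d/np.cos(r)).ravel()[:,None]
P=(i["xyz"]+D).reshape(400,640,3)
def box(n,sl,lo,hi):
    q=P[sl].reshape(-1,3);q=q[(q[:,2]>lo)&(q[:,2]<hi)]
    print(n,len(q),q.mean(0).round(4),cv2.minAreaRect((q[:,:2]*1000).astype(np.float32)),"z",np.percentile(q[:,2],[5,50,95]).round(4))
box("knob",np.s_[185:250,250:290],.088,.11)
box("block",np.s_[185:250,250:300],.052,.068)
box("strut",np.s_[188:236,325:450],.050,.062)
box("fence",np.s_[155:260,438:475],.042,.062)
box("gauge",np.s_[170:220,80:140],.105,.13)
g=cv2.cvtColor(im,cv2.COLOR_BGR2GRAY);print(g[204:226,402:428])
E
```

```text
knob 562 [0.5492 0.0545 0.0938] ((550.61572265625, 54.18583679199219), (55.43239974975586, 14.219966888427734), 24.892518997192383) z [0.0901 0.0938 0.0988]
block 918 [0.5476 0.0571 0.059 ] ((550.781982421875, 54.47397232055664), (44.354034423828125, 50.15348815917969), 12.833407402038574) z [0.0554 0.06   0.0624]
strut 3126 [0.514  0.1932 0.0568] ((514.3648681640625, 197.232177734375), (43.601070404052734, 151.11273193359375), 14.507186889648438) z [0.0553 0.0569 0.0582]
fence 1473 [0.4893 0.2774 0.0513] ((493.5401916503906, 272.6524658203125), (130.17938232421875, 43.58553695678711), 16.212987899780273) z [0.044  0.0508 0.0575]
gauge 645 [ 0.5762 -0.1521  0.1146] ((577.6820068359375, -155.14234924316406), (41.924705505371094, 26.600412368774414), 81.89409637451172) z [0.1072 0.1162 0.1178]
[[188 191 189 189 191 189 192 191 189 191 192 190 192 194 190 191 190 190
  193 188 192 191 190 192 192 189]
 [193 193 194 191 195 190 193 192 191 193 194 190 191 191 191 192 193 194
  194 195 192 195 195 194 195 195]
 [193 192 193 192 191 191 193 195 189 183 180 176 173 174 177 187 191 194
  196
[... 1401 characters left out ...]
51 152 172
  177 165 143 137 137 140 142 139]
 [170 177 177 188 191 184 168 150 141 144 144 146 143 147 147 156 170 191
  187 181 170 166 172 171 172 172]
 [191 192 187 194 195 191 186 176 160 148 139 137 137 148 162 177 188 192
  192 191 187 188 188 190 191 188]
 [195 194 194 193 195 195 193 190 182 175 167 162 164 177 184 192 193 197
  195 193 193 193 193 192 192 195]
 [196 197 197 195 195 198 195 193 195 191 188 187 191 189 193 196 195 196
  196 195 197 194 196 195 194 194]
 [199 197 197 198 196 198 197 197 197 196 198 198 197 199 197 196 200 198
  194 195 197 198 200 199 196 197]
 [196 197 199 198 199 196 198 198 198 197 198 198 198 197 196 195 195 196
  194 199 196 196 195 196 194 196]]
```

Both cameras agree: knob at (0.551, 0.054), wing at 24.9°, jig yaw about 15°. Gauge at (0.578, -0.155), yaw about -8°. Next is gripping the knob.

```bash
python3 -c "
from h import *
move([.5506,.0543,.12],3.576)
move([.5506,.0543,.067],3.576)"
```

```text
lin [-1.353 -1.679  4.308] rot [ 0.007 -0.011 -1.58 ] rows>= 3.0
lin [-1.355 -1.68   6.075] rot [ 0.007 -0.011 -1.58 ] rows>= 4.0
```

>>> {"method": "play_rows", "body": {
  "increments": [
    {"linear":[-0.7,-0.85,2],"rotation":[0,0,-0.8],"gripper":0.5},
    {"linear":[-1.35,-1.68,4],"rotation":[0,0,-1.58],"gripper":0.5},
    {"linear":[-1.35,-1.68,4.3],"rotation":[0,0,-1.58],"gripper":0.5},
    {"linear":[-1.35,-1.68,5.3],"rotation":[0,0,-1.58],"gripper":0.5},
    {"linear":[-1.35,-1.68,6.05],"rotation":[0,0,-1.58],"gripper":0.5},
    {"linear":[-1.35,-1.68,6.05],"rotation":[0,0,-1.58],"gripper":0.5},
    {"linear":[-1.35,-1.68,6.05],"rotation":[0,0,-1.58],"gripper":0.5}
  ]
}}

```text
time_s: 2.35
ee_pos: [0.5513, 0.0542, 0.0684]
orientation: [3.141, -0.001, -2.707]
wrist_force: [0.6, -0.7, -0.6]
width: 0.501
grip_force: 0.0
```

>>> {"method": "play_rows", "body": {
  "increments": [
    {"gripper":1},
    {"gripper":1},
    {"gripper":1},
    {"gripper":1},
    {"gripper":1},
    {"gripper":1}
  ],
  "squeeze": 40
}}

```text
$.increments[0]: bad value
```

>>> {"method": "play_rows", "body": {
  "increments": [
    {"linear":[0,0,0],"rotation":[0,0,0],"gripper":1},
    {"linear":[0,0,0],"rotation":[0,0,0],"gripper":1},
    {"linear":[0,0,0],"rotation":[0,0,0],"gripper":1},
    {"linear":[0,0,0],"rotation":[0,0,0],"gripper":1},
    {"linear":[0,0,0],"rotation":[0,0,0],"gripper":1},
    {"linear":[0,0,0],"rotation":[0,0,0],"gripper":1}
  ],
  "squeeze": 40
}}

```text
time_s: 2.95
ee_pos: [0.5524, 0.0533, 0.0692]
orientation: [-3.141, 0.001, -2.709]
wrist_force: [-1.2, 2.3, 6.9]
width: 0.216
grip_force: 40.0
```

```bash
python3 - <<'E'
from h import *
im,d=eyes.read_camera("wrist");print(manip.get_state()["width"],manip.get_state()["wrist_torque"])
cv2.imwrite("pics/w2.png",cv2.resize(im[180:330,200:420],None,fx=3,fy=3,interpolation=2))
E
```

```text
0.21809004205533306 [0.42881651 0.28046255 0.04993695]
```

View pics/w2.png

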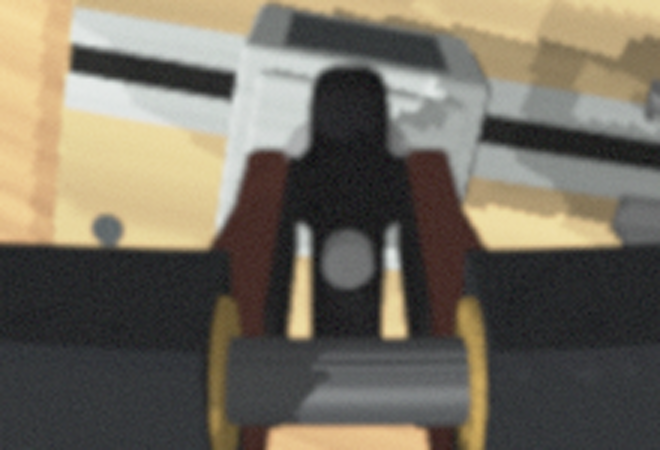

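The wing is held squarely between the pads. Now I'll slide along the track: about 43 mm free, then push the channel.

>>> {"method": "play_rows", "body": {
  "increments": [
    {"linear":[-0.06,0.33,0],"rotation":[0,0,0],"gripper":1},
    {"linear":[-0.11,0.65,0],"rotation":[0,0,0],"gripper":1},
    {"linear":[-0.17,0.98,0],"rotation":[0,0,0],"gripper":1},
    {"linear":[-0.22,1.28,0],"rotation":[0,0,0],"gripper":1},
    {"linear":[-0.24,1.38,0],"rotation":[0,0,0],"gripper":1},
    {"linear":[-0.26,1.48,0],"rotation":[0,0,0],"gripper":1},
    {"linear":[-0.26,1.48,0],"rotation":[0,0,0],"gripper":1}
  ]
}}

```text
time_s: 3.7
ee_pos: [0.541, 0.0966, 0.0692]
orientation: [-3.14, 0.001, -2.708]
wrist_force: [-1.3, -0.2, 6.6]
width: 0.216
grip_force: 40.0
```

>>> {"method": "play_rows", "body": {
  "increments": [
    {"linear":[-0.012,0.07,0],"rotation":[0,0,0],"gripper":1},
    {"linear":[-0.023,0.13,0],"rotation":[0,0,0],"gripper":1},
    {"linear":[-0.034,0.2,0],"rotation":[0,0,0],"gripper":1},
    {"linear":[-0.046,0.26,0],"rotation":[0,0,0],"gripper":1}
  ]
}}

```text
time_s: 4.1
ee_pos: [0.5394, 0.103, 0.0693]
orientation: [-3.139, 0.001, -2.708]
wrist_force: [-0.2, -5.6, 7.6]
width: 0.214
grip_force: 40.0
```

Pushing the channel now (about 5.5 N). Continuing.

>>> {"method": "play_rows", "body": {
  "increments": [
    {"linear":[-0.012,0.07,0],"rotation":[0,0,0],"gripper":1},
    {"linear":[-0.023,0.13,0],"rotation":[0,0,0],"gripper":1},
    {"linear":[-0.034,0.2,0],"rotation":[0,0,0],"gripper":1}
  ]
}}

```text
time_s: 4.4
ee_pos: [0.5379, 0.1088, 0.0693]
orientation: [-3.139, 0.001, -2.708]
wrist_force: [0.2, -5.9, 5.7]
width: 0.219
grip_force: 40.0
```

>>> {"method": "play_rows", "body": {
  "increments": [
    {"linear":[-0.012,0.07,0],"rotation":[0,0,0],"gripper":1},
    {"linear":[-0.017,0.1,0],"rotation":[0,0,0],"gripper":1}
  ]
}}

```text
time_s: 4.6
ee_pos: [0.5377, 0.1096, 0.0693]
orientation: [-3.135, 0.0, -2.706]
wrist_force: [3.2, -17.2, 4.9]
width: 0.217
grip_force: 40.0
```

Home: 17 N against the fence, where it was expected. Tightening clockwise (positive about tool z) while pushing.

>>> {"method": "play_rows", "body": {
  "increments": [
    {"linear":[0,0,0],"rotation":[0,0,1.2],"gripper":1},
    {"linear":[0,0,0],"rotation":[0,0,2.4],"gripper":1},
    {"linear":[0,0,0],"rotation":[0,0,3.6],"gripper":1},
    {"linear":[0,0,0],"rotation":[0,0,4.8],"gripper":1},
    {"linear":[0,0,0],"rotation":[0,0,6.0],"gripper":1},
    {"linear":[0,0,0],"rotation":[0,0,7.2],"gripper":1},
    {"linear":[0,0,0],"rotation":[0,0,8.4],"gripper":1},
    {"linear":[0,0,0],"rotation":[0,0,9.6],"gripper":1}
  ],
  "squeeze": 55
}}

```text
time_s: 5.4
ee_pos: [0.5376, 0.1078, 0.0693]
orientation: [-3.136, 0.007, 2.568]
wrist_force: [0.8, -21.4, 5.7]
width: 0.205
grip_force: 55.0
```

```bash
python3 -c "
from h import *
s=manip.get_state();print(s['wrist_torque'],s['joint_pos'],s['width'])"
```

```text
[-4.09827817 -0.19892126  0.25533024] [ 0.07796114  0.47140205  1.78109827 -0.01127897  0.88693509 -0.91179886] 0.2052636967621385
```

>>> {"method": "play_rows", "body": {
  "increments": [
    {"linear":[0,0,0],"rotation":[0,0,1.2],"gripper":1},
    {"linear":[0,0,0],"rotation":[0,0,2.4],"gripper":1},
    {"linear":[0,0,0],"rotation":[0,0,3.5],"gripper":1},
    {"linear":[0,0,0],"rotation":[0,0,3.5],"gripper":1}
  ]
}}

```text
time_s: 5.8
ee_pos: [0.5371, 0.1073, 0.0692]
orientation: [-3.138, 0.008, 2.203]
wrist_force: [0.1, -24.1, 7.5]
width: 0.209
grip_force: 55.0
```

```bash
python3 -c "
from h import *
s=manip.get_state();print(s['wrist_torque'],s['wrist_force'],s['ee_pos'])"
```

```text
[-4.30382253 -0.07768547 -0.02141861] [  0.13083762 -24.05815149   7.46565236] [0.53707652 0.10733482 0.06920101]
```

>>> {"method": "play_rows", "body": {
  "increments": [
    {"linear":[-0.06,-0.024,0],"rotation":[0,0,0],"gripper":1},
    {"linear":[-0.124,-0.048,0],"rotation":[0,0,0],"gripper":1},
    {"linear":[-0.124,-0.048,0],"rotation":[0,0,0],"gripper":1}
  ]
}}

```text
time_s: 6.1
ee_pos: [0.5372, 0.1068, 0.0692]
orientation: [-3.14, 0.003, 2.204]
wrist_force: [-1.6, -9.0, 8.0]
width: 0.213
grip_force: 55.0
```

>>> {"method": "play_rows", "body": {
  "increments": [
    {"linear":[0,0,0],"rotation":[0,0,0],"gripper":0.6},
    {"linear":[0,0,0],"rotation":[0,0,0],"gripper":0.6},
    {"linear":[0,0,0],"rotation":[0,0,0],"gripper":0.6},
    {"linear":[0,0,-0.5],"rotation":[0,0,0],"gripper":0.6},
    {"linear":[0,0,-1.5],"rotation":[0,0,0],"gripper":0.6},
    {"linear":[0,0,-3],"rotation":[0,0,0],"gripper":0.6},
    {"linear":[0,0,-4.5],"rotation":[0,0,0],"gripper":0.6},
    {"linear":[0,0,-4.5],"rotation":[0,0,0],"gripper":0.6}
  ]
}}

```text
time_s: 6.9
ee_pos: [0.5413, 0.11, 0.2093]
orientation: [3.132, 0.006, 2.203]
wrist_force: [1.4, 0.7, 0.6]
width: 0.395
grip_force: 0.0
```

```bash
python3 - <<'E'
from h import *
i=eyes.camera_info("wrist");im,d=eyes.read_camera("wrist")
s=manip.get_state();print(s["ee_pos"],s["orientation"],s["width"])
np.savez("w3.npz",im=im,d=d,xyz=i["xyz"],orientation=i["orientation"],K=i["K"]);cv2.imwrite("pics/w3.png",im)
E
```

```text
[0.5394675  0.10979744 0.20635362] [3.13538929 0.00369313 2.20327378] 0.396060175947111
```

View pics/w3.png

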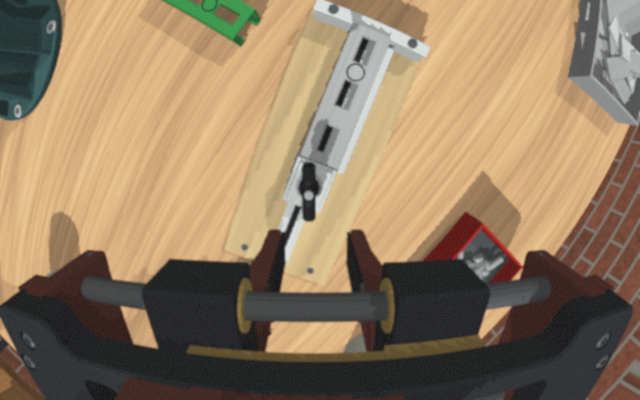

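The view shows the channel against the fence (top, near (368,25)), the stop against the channel's other end (315,160), the knob turned near (309,190), and the ring at (356,72). I'll verify with numbers.

```bash
cat >> h.py <<'E'
def wcloud(i,d):
    v,u=np.mgrid[:400,:640];K=i["K"];r=np.hypot(u-K[0,2],v-K[1,2])/K[0,0]
    D=rays(i,np.c_[u.ravel(),v.ravel()],True)*(d/np.cos(r)).ravel()[:,None]
    return (i["xyz"]+D).reshape(400,640,3)
E
python3 - <<'E'
from h import *
a=np.load("w3.npz");i={k:a[k] for k in("xyz","orientation","K")};im=a["im"];P=wcloud(i,a["d"])
def box(n,sl,lo,hi):
    q=P[sl].reshape(-1,3);q=q[(q[:,2]>lo)&(q[:,2]<hi)]
    print(n,len(q),cv2.minAreaRect((q[:,:2]*1000).astype(np.float32)),"z",np.median(q[:,2]).round(4))
box("knob",np.s_[160:225,295:325],.088,.11)
g=cv2.cvtColor(im,cv2.COLOR_BGR2GRAY)
# ring: dark pixels near (356,72) -> centre by ellipse
roi=g[58:87,342:371];t=cv2.medianBlur(roi,3)
m=cv2.adaptiveThreshold(roi,255,cv2.ADAPTIVE_THRESH_MEAN_C,cv2.THRESH_BINARY_INV,15,18)
for c in cv2.findContours(m,cv2.RETR_CCOMP,2)[0]:
    if len(c)>=15:
        q=plane(i,c[:,0]+[342,58],.056,True)[:,:2]*1000
        print(cv2.fitEllipse(q.astype(np.float32)),cv2.fitEllipse(c+np.array([342,58])))
print("px ring centre",plane(i,[[356,72]],.056,True))
ti=eyes.camera_info("top");im2,d2=eyes.read_camera("top");cv2.imwrite("pics/t3.png",im2)
tp=cloud(ti,d2)
q=P[20:175,295:400].reshape(-1,3);q=q[(q[:,2]>.052)&(q[:,2]<.0585)];print("strut+",cv2.minAreaRect((q[:,:2]*1000).astype(np.float32)))
E
```

```text
knob 813 ((536.7244873046875, 108.91799926757812), (13.015902519226074, 55.53327941894531), 36.23831558227539) z 0.0937
((505.3490905761719, 232.00634765625), (18.28949546813965, 23.39386749267578), 35.30329132080078) ((355.4018249511719, 70.98204803466797), (17.94298553466797, 22.27358055114746), 177.0432891845703)
((505.81158447265625, 231.11138916015625), (15.650045394897461, 18.095869064331055), 6.6325531005859375) ((355.258056640625, 71.91494750976562), (15.497184753417969, 17.126123428344727), 32.19538497924805)
px ring centre [[0.5064537 0.2314635 0.056    ]]
strut+ ((514.8596801757812, 203.54669189453125), (52.3658447265625, 179.0587158203125), 15.689279556274414)
```

Knob is at 1.20 rad (wing at 126.2°) with the stop seated against the channel. The ring measures (0.5057, 0.2313), and 126 mm from the knob axis along the track gives (0.504, 0.231), so they agree. Next is the gauge.

```bash
python3 -c "
from h import *
move([.577,-.155,.2],3.0)"
```

```text
lin [-7.889 -4.156  0.139] rot [ 0.016  0.022 -7.609] rows>= 6.0
```

>>> {"method": "play_rows", "body": {
  "increments": [
    {"linear":[-2.0,-1.05,0.14],"rotation":[0,0,-1.2],"gripper":0.25},
    {"linear":[-4.0,-2.1,0.14],"rotation":[0,0,-2.5],"gripper":0.25},
    {"linear":[-5.5,-3,0.14],"rotation":[0,0,-3.9],"gripper":0.25},
    {"linear":[-7,-3.7,0.14],"rotation":[0,0,-5.2],"gripper":0.25},
    {"linear":[-7.89,-4.16,0.14],"rotation":[0.02,0.02,-6.6],"gripper":0.25},
    {"linear":[-7.89,-4.16,0.14],"rotation":[0.02,0.02,-7.6],"gripper":0.25},
    {"linear":[-7.89,-4.16,0.14],"rotation":[0.02,0.02,-7.6],"gripper":0.25},
    {"linear":[-7.89,-4.16,0.14],"rotation":[0.02,0.02,-7.6],"gripper":0.25}
  ]
}}

```text
time_s: 7.8
ee_pos: [0.5747, -0.155, 0.1968]
orientation: [3.141, -0.007, 2.996]
wrist_force: [-0.2, 1.2, -0.2]
width: 0.749
grip_force: 0.0
```

```bash
python3 - <<'E'
from h import *
i=eyes.camera_info("wrist");im,d=eyes.read_camera("wrist");P=wcloud(i,d)
Z=P[...,2];q=P[(Z>.111)&(Z<.122)&(abs(P[...,0]-.577)<.04)&(abs(P[...,1]+.155)<.04)]
print(len(q),cv2.minAreaRect((q[:,:2]*1000).astype(np.float32)),np.median(q[:,2]))
cv2.imwrite("pics/w4.png",im)
move([.577,-.155,.07],3.0)
E
```

```text
1445 ((578.7157592773438, -156.26611328125), (39.69599533081055, 27.463436126708984), 80.32128143310547) 0.11644605207444847
lin [-0.102 -0.016  4.24 ] rot [ 0.003 -0.058 -0.03 ] rows>= 3.0
```

View pics/w4.png

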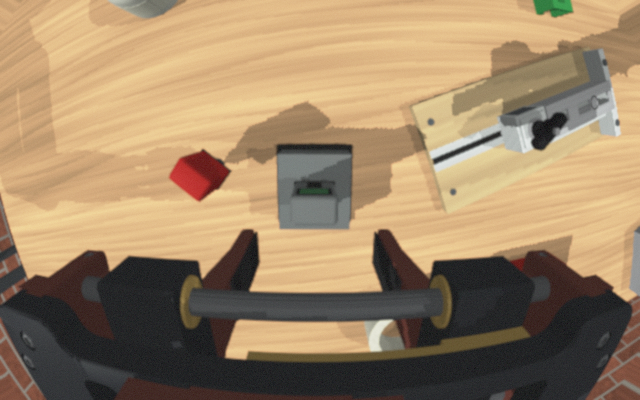

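The gauge sits at (314,205) in the dock, squarely between the fingers. It measures (0.578, -0.156), with the top at z = 0.116. Descending.

```bash
python3 -c "
from h import *
move([.5782,-.156,.07],2.983)"
```

```text
lin [-0.147 -0.043  4.24 ] rot [ 0.002 -0.059  0.132] rows>= 3.0
```

>>> {"method": "play_rows", "body": {
  "increments": [
    {"linear":[-0.15,-0.04,1.2],"rotation":[0,-0.06,0.13],"gripper":0.25},
    {"linear":[-0.15,-0.04,2.4],"rotation":[0,-0.06,0.13],"gripper":0.25},
    {"linear":[-0.15,-0.04,3.5],"rotation":[0,-0.06,0.13],"gripper":0.25},
    {"linear":[-0.15,-0.04,4.2],"rotation":[0,-0.06,0.13],"gripper":0.25},
    {"linear":[-0.15,-0.04,4.2],"rotation":[0,-0.06,0.13],"gripper":0.25},
    {"linear":[-0.15,-0.04,4.2],"rotation":[0,-0.06,0.13],"gripper":0.25}
  ]
}}

```text
time_s: 8.45
ee_pos: [0.5796, -0.1559, 0.0729]
orientation: [-3.141, 0.002, 2.986]
wrist_force: [-0.2, -0.3, 0.5]
width: 0.747
grip_force: 0.0
```

>>> {"method": "play_rows", "body": {
  "increments": [
    {"linear":[0,0,0],"rotation":[0,0,0],"gripper":1},
    {"linear":[0,0,0],"rotation":[0,0,0],"gripper":1},
    {"linear":[0,0,0],"rotation":[0,0,0],"gripper":1},
    {"linear":[0,0,0],"rotation":[0,0,0],"gripper":1},
    {"linear":[0,0,0],"rotation":[0,0,0],"gripper":1},
    {"linear":[0,0,0],"rotation":[0,0,0],"gripper":1},
    {"linear":[0,0,0],"rotation":[0,0,0],"gripper":1}
  ],
  "squeeze": 25
}}

```text
time_s: 9.15
ee_pos: [0.5806, -0.1575, 0.0739]
orientation: [-3.14, 0.005, 2.985]
wrist_force: [-1.3, 0.4, 6.5]
width: 0.454
grip_force: 25.0
```

```bash
python3 -c "
from h import *
s=manip.get_state();print(s)
move([.5782,-.156,.07],2.983)"
```

```text
{'time_s': 9.15, 'joint_pos': array([-3.79681459e-01,  5.22626333e-01,  1.65966049e+00, -1.84795403e-04,
        9.54180986e-01, -1.79367208e+00]), 'joint_vel': array([-0.00079096, -0.00056161, -0.0003178 , -0.00050232,  0.00137252,
        0.00094458]), 'joint_efforts': array([-3.65292169e-01, -5.18815148e+01, -1.95376825e+01, -2.13291538e-01,
       -3.34311593e-01,  6.84604165e-03]), 'ee_pos': array([ 0.58056046, -0.15754761,  0.07389264]), 'orientation': array([-3.14031231,  0.00496463,  2.9848966 ]), 'wrist_force': array([-1.2910908 ,  0.35233814,  6.53404642]), 'wrist_torque': array([ 0.22951029,  0.12532458, -0.02213324]), 'grip_force': 24.98441845178604, 'width': 0.45398648052836355}
lin [0.086 0.039 0.129] rot [-0.012  0.047  0.018] rows>= 1.0
```

Gripped at 40 mm width, as expected. Lifting straight up.

>>> {"method": "play_rows", "body": {
  "increments": [
    {"linear":[0,0,-0.4],"rotation":[0,0,0],"gripper":1},
    {"linear":[0,0,-0.9],"rotation":[0,0,0],"gripper":1},
    {"linear":[0,0,-1.5],"rotation":[0,0,0],"gripper":1},
    {"linear":[0,0,-2.2],"rotation":[0,0,0],"gripper":1},
    {"linear":[0,0,-3.0],"rotation":[0,0,0],"gripper":1},
    {"linear":[0,0,-3.7],"rotation":[0,0,0],"gripper":1},
    {"linear":[0,0,-4.2],"rotation":[0,0,0],"gripper":1},
    {"linear":[0,0,-4.2],"rotation":[0,0,0],"gripper":1}
  ]
}}

```text
time_s: 9.95
ee_pos: [0.581, -0.1578, 0.2018]
orientation: [-3.139, 0.008, 2.985]
wrist_force: [0.5, -0.1, -1.1]
width: 0.452
grip_force: 25.0
```

```bash
python3 -c "
from h import *
s=manip.get_state();print(s['ee_pos'],s['wrist_force'],s['width'])
move([.5055,.2313,.200],2.985)"
```

```text
[ 0.5809616  -0.15778604  0.20177928] [ 0.54081245 -0.06973369 -1.06484723] 0.4523125153332593
lin [ 4.5060e+00  1.2419e+01 -6.0000e-03] rot [-0.022  0.078  0.001] rows>= 8.0
```

>>> {"method": "play_rows", "body": {
  "increments": [
    {"linear":[0.3,0.9,0],"rotation":[0,0,0],"gripper":1},
    {"linear":[0.8,2.2,0],"rotation":[0,0,0],"gripper":1},
    {"linear":[1.35,3.7,0],"rotation":[0,0,0],"gripper":1},
    {"linear":[1.9,5.2,0],"rotation":[0,0,0],"gripper":1},
    {"linear":[2.45,6.7,0],"rotation":[0,0,0],"gripper":1},
    {"linear":[3.0,8.2,0],"rotation":[0,0,0],"gripper":1},
    {"linear":[3.5,9.7,0],"rotation":[0,0,0],"gripper":1},
    {"linear":[4.0,11.0,0],"rotation":[0,0,0],"gripper":1}
  ]
}}

```text
time_s: 10.75
ee_pos: [0.5112, 0.1895, 0.1974]
orientation: [-3.14, 0.002, 2.985]
wrist_force: [0.5, 0.2, -1.3]
width: 0.455
grip_force: 25.0
```

```bash
python3 -c "
from h import *
move([.5055,.2313,.150],2.985)"
```

```text
lin [0.406 1.349 1.577] rot [-0.013  0.023  0.005] rows>= 2.0
```

>>> {"method": "play_rows", "body": {
  "increments": [
    {"linear":[0.2,0.7,0.5],"rotation":[0,0,0],"gripper":1},
    {"linear":[0.4,1.35,1.2],"rotation":[0,0,0],"gripper":1},
    {"linear":[0.4,1.35,1.7],"rotation":[0,0,0],"gripper":1},
    {"linear":[0.4,1.35,1.9],"rotation":[0,0,0],"gripper":1},
    {"linear":[0.4,1.35,1.9],"rotation":[0,0,0],"gripper":1},
    {"linear":[0.4,1.35,1.9],"rotation":[0,0,0],"gripper":1}
  ]
}}

```text
time_s: 11.35
ee_pos: [0.5074, 0.2289, 0.1413]
orientation: [-3.14, 0.004, 2.984]
wrist_force: [0.6, 0.2, -0.9]
width: 0.456
grip_force: 25.0
```

```bash
python3 - <<'E'
from h import *
i=eyes.camera_info("wrist");im,d=eyes.read_camera("wrist")
s=manip.get_state();print(s["ee_pos"],s["orientation"])
i2=eyes.camera_info("scene");im2,d2=eyes.read_camera("scene")
np.savez("w5.npz",im=im,d=d,xyz=i["xyz"],orientation=i["orientation"],K=i["K"],im2=im2,d2=d2)
def px(p):
    q=R.from_euler('xyz',i2["orientation"]).inv().apply(np.array(p)-i2["xyz"]);u=i2["K"]@q;return u[:2]/u[2]
u=px(s["ee_pos"]-[0,0,.05]).astype(int);print(u,px(s["ee_pos"]-[0,0,.06]),px([.5057,.2313,.056]))
a=cv2.resize(im[170:310,230:400],(480,395),interpolation=2)
b=cv2.resize(im2[u[1]-40:u[1]+40,u[0]-32:u[0]+32],(316,395),interpolation=2)
cv2.imwrite("pics/w5.png",np.hstack([a,b]))
E
```

```text
[0.50770117 0.22891855 0.14162462] [-3.14076571  0.0044524   2.9843008 ]
[352 156] [352.02027961 159.27753119] [351.58316523 165.22044896]
```

View pics/w5.png

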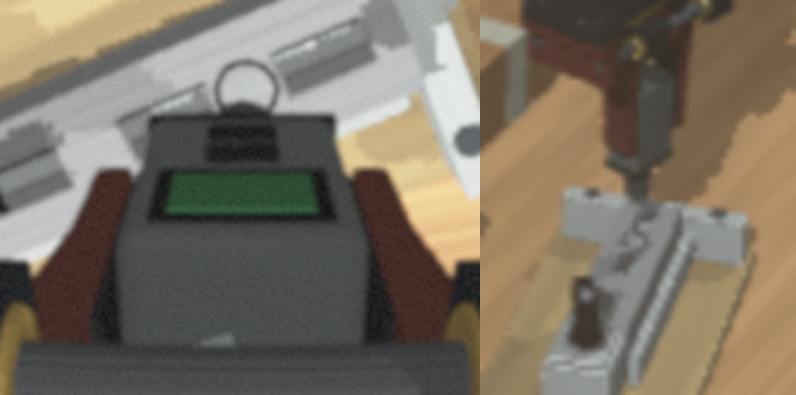

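The wrist crop shows the ring at crop (245,88), full image (316.8,201.2), just beyond the gauge's lower front edge at crop row 118. The scene crop shows the gauge upright with its probe over the channel. Cross-checking tip and ring positions.

```bash
python3 - <<'E'
from h import *
a=np.load("w5.npz");i={k:a[k] for k in("xyz","orientation","K")};P=wcloud(i,a["d"])
tcp=np.array([.5076,.2289,.1416]);yaw=2.984;tx=np.array([np.cos(yaw),np.sin(yaw)]);ty=np.array([np.sin(yaw),-np.cos(yaw)])
ring=plane(i,[[316.8,201.2]],.056,True)[0];print("ring",ring, "z depth",P[201,317])
r=ring[:2]-tcp[:2];print("ring in tool x,y mm",r@tx*1e3,r@ty*1e3)
e=plane(i,[[283.5,212.3],[316.8,212.3],[348,212.3]],.1176,True)
for q in e:print("front low edge tool mm",(q[:2]-tcp[:2])@tx*1e3,(q[:2]-tcp[:2])@ty*1e3)
# gauge front face from depth: pixels between edge and display
for v in(214,220,240,260): 
    q=P[v,317];print(v,q.round(4),((q[:2]-tcp[:2])@tx*1e3).round(2))
E
```

```text
ring [0.50556242 0.2309382  0.056     ] z depth [0.50510819 0.23117411 0.05711672]
ring in tool x,y mm 2.332202733816094 1.693159278494059
front low edge tool mm 12.290692831471851 -19.56250230122649
front low edge tool mm 12.353251805829442 1.5263500438055286
front low edge tool mm 12.357353875309563 21.286072691245664
214 [0.4933 0.2328 0.1284] 14.74
220 [0.493  0.2328 0.1401] 15.01
240 [0.4919 0.2329 0.1716] 16.18
260 [0.4959 0.2322 0.1841] 12.1
```

```bash
python3 - <<'E'
from h import *
a=np.load("w5.npz");i={k:a[k] for k in("xyz","orientation","K")};P=wcloud(i,a["d"])
def fit(q):
    q=q.reshape(-1,3);c=np.median(q,0);q=q[np.linalg.norm(q-c,axis=1)<.06];c=q.mean(0);n=np.linalg.svd(q-c)[2][2];print(c.round(4),n.round(4),np.std((q-c)@n))
fit(P[214:243,288:345]); fit(P[216:244,290:343]); fit(P[193:208,338:358])
yaw=2.984;print(np.cos(yaw),np.sin(yaw))
E
```

```text
[0.4922 0.2324 0.1539] [ 0.9882 -0.1514  0.0214] 0.00048049450032975016
[0.4921 0.2324 0.1563] [ 0.9883 -0.151   0.0198] 0.0004766043140732493
[0.5112 0.2569 0.0462] [-0.988  -0.1127 -0.1059] 0.0025291509056126027
-0.9876079564719316 0.15694114920356406
```

>>> {"method": "play_rows", "body": {
  "increments": [
    {"linear":[0.04,0.035,0.2],"rotation":[0,0,0],"gripper":1},
    {"linear":[0.04,0.035,0.45],"rotation":[0,0,0],"gripper":1},
    {"linear":[0.04,0.035,0.65],"rotation":[0,0,0],"gripper":1},
    {"linear":[0.04,0.035,0.7],"rotation":[0,0,0],"gripper":1},
    {"linear":[0.04,0.035,0.7],"rotation":[0,0,0],"gripper":1},
    {"linear":[0.04,0.035,0.7],"rotation":[0,0,0],"gripper":1}
  ]
}}

```text
time_s: 12.05
ee_pos: [0.5063, 0.2305, 0.1201]
orientation: [-3.14, 0.004, 2.985]
wrist_force: [0.9, -0.3, -0.2]
width: 0.456
grip_force: 25.0
```

```bash
python3 -c "
from h import *
s=manip.get_state();print(s['ee_pos'],s['wrist_force'],s['orientation'])"
```

```text
[0.50625971 0.23051063 0.12005384] [ 0.94865196 -0.27666761 -0.18277482] [-3.14044414  0.00365159  2.98516606]
```

>>> {"method": "play_rows", "body": {
  "increments": [
    {"linear":[0,0,0.05],"rotation":[0,0,0],"gripper":1},
    {"linear":[0,0,0.1],"rotation":[0,0,0],"gripper":1},
    {"linear":[0,0,0.1],"rotation":[0,0,0],"gripper":1},
    {"linear":[0,0,0.1],"rotation":[0,0,0],"gripper":1}
  ]
}}

```text
time_s: 12.45
ee_pos: [0.5061, 0.2305, 0.1171]
orientation: [-3.14, 0.004, 2.985]
wrist_force: [0.2, 0.5, -1.7]
width: 0.458
grip_force: 25.0
```

>>> {"method": "play_rows", "body": {
  "increments": [
    {"linear":[0,0,0.035],"rotation":[0,0,0],"gripper":1},
    {"linear":[0,0,0.035],"rotation":[0,0,0],"gripper":1},
    {"linear":[0,0,0.035],"rotation":[0,0,0],"gripper":1}
  ]
}}

```text
time_s: 12.75
ee_pos: [0.5063, 0.2305, 0.1161]
orientation: [-3.141, 0.004, 2.985]
wrist_force: [0.4, 0.5, -1.2]
width: 0.454
grip_force: 25.0
```

>>> {"method": "play_rows", "body": {
  "increments": [
    {"linear":[0,0,0.035],"rotation":[0,0,0],"gripper":1},
    {"linear":[0,0,0.035],"rotation":[0,0,0],"gripper":1},
    {"linear":[0,0,0.035],"rotation":[0,0,0],"gripper":1}
  ]
}}

```text
time_s: 13.05
ee_pos: [0.5063, 0.2305, 0.115]
orientation: [-3.141, 0.004, 2.985]
wrist_force: [-0.6, -0.3, -0.1]
width: 0.457
grip_force: 25.0
```

```bash
cat >> h.py <<'E'
def avg(n=8):
    f=[];z=[]
    for _ in range(n):
        eyes.read_camera("top");s=manip.get_state();f.append(s["wrist_force"]);z.append(s["ee_pos"])
    print("F",np.mean(f,0).round(2),"sd",np.std(f,0).round(2),"p",np.mean(z,0).round(5),"t",s["time_s"])
E
python3 -c "
from h import *
avg()"
```

```text
F [ 0.31 -0.03 -0.14] sd [0.31 0.3  0.47] p [0.50627 0.23051 0.11502] t 13.45
```

>>> {"method": "play_rows", "body": {
  "increments": [
    {"linear":[0,0,0.035],"rotation":[0,0,0],"gripper":1},
    {"linear":[0,0,0.035],"rotation":[0,0,0],"gripper":1}
  ]
}}

```text
time_s: 13.65
ee_pos: [0.5063, 0.2305, 0.1139]
orientation: [-3.141, 0.004, 2.985]
wrist_force: [0.6, -0.2, 1.2]
width: 0.45
grip_force: 25.0
```

```bash
python3 -c "
from h import *
avg()"
```

```text
F [0.61 0.37 0.55] sd [0.6  0.31 0.46] p [0.50627 0.2305  0.11394] t 14.05
```

>>> {"method": "play_rows", "body": {
  "increments": [
    {"linear":[0,0,0.035],"rotation":[0,0,0],"gripper":1},
    {"linear":[0,0,0.035],"rotation":[0,0,0],"gripper":1}
  ]
}}

```text
time_s: 14.25
ee_pos: [0.5063, 0.2305, 0.1128]
orientation: [-3.141, 0.004, 2.985]
wrist_force: [-0.0, 0.9, 1.3]
width: 0.455
grip_force: 25.0
```

```bash
python3 -c "
from h import *
avg()"
```

```text
F [0.84 0.33 1.42] sd [0.49 0.26 0.2 ] p [0.50626 0.2305  0.11289] t 14.65
```

Force slope is about 0.75 N/mm, matching the probe spring. The estimated spring force is 2.6 N, so the probe is about 2.8 mm in. Last check by picture.

```bash
python3 - <<'E'
from h import *
im,d=eyes.read_camera("wrist");im2,d2=eyes.read_camera("scene")
a=cv2.resize(im[150:290,230:400],(480,395),interpolation=2)
b=cv2.resize(im2[125:205,315:379],(316,395),interpolation=2)
cv2.imwrite("pics/w6.png",np.hstack([a,b]));avg()
E
```

```text
F [0.59 0.42 1.73] sd [0.47 0.5  0.3 ] p [0.50624 0.2305  0.11288] t 15.15
```

View pics/w6.png

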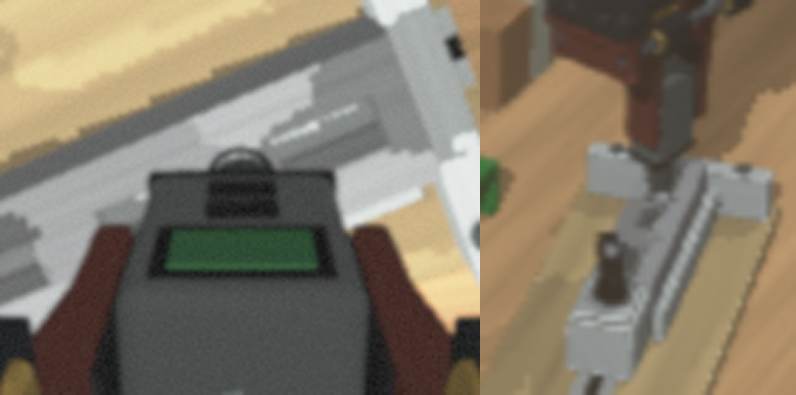

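The near edge of the ring shows symmetrically around the barrel at crop (241,155). The gauge stands upright over the channel, and the channel, stop and knob are unchanged. Handing in.

```bash
python3 -c "
from station import order
print(order.job_done())"
```

```text
the job is handed in; nothing more can be done
None
```

The job is handed in: the channel is tight against the end fence, the stop's knob is clamped at about 1.2 rad, and the gauge is held upright in the ring with its probe pressed about 2.8 mm; robot time was about 15 s.

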